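# Square up the back panel of a tube-drying stand

### The job

The hinged back panel of the tube-drying stand sags inwards over its base plate. Pick up the metal square, stand it with its foot flat on the base plate, and press its heel into the corner, near the middle of the panel, until the back of its blade lies flush against the panel and the panel stands upright. Finish while still gripping the square and pressing it there - do not let go - and leave the jar, beaker and folio where they stand.

Things in the scene. Friction and masses are not known exactly. Their poses are not given: they have to be found in the camera images.
- square: Bare aluminium L-shaped square, about 0.3 kg, standing upright on its foot. Foot 130 (its x) x 30 (y) x 16 mm high. Blade rises at the +x end to 125 mm above the underside, 25 mm wide (x = 40 to 65 mm), 10 mm thick; its back edge is flush with the foot's end face at x = +65 mm: these go against the panel. A grip rib stands on the foot. Origin: centre of the foot's underside; z up.
- square_grip (a point): Where to grip: on the low upright rib on top of the foot, 50 mm long (x = -50 to 0 mm of the square), 12 mm thick (y), top 62 mm above the underside. This point is in its middle, at x = -25 mm, 45 mm above the underside, 90 mm behind the heel; pinch across the 12 mm. Same axes as the square.
- square_heel (a point): Heel of the square: middle of the bottom edge of its end face (x = +65 mm, z = 0 of the square). Same axes.
- stand: Tube-drying stand, fixed to the table: grey base plate 200 mm (its x) x 150 mm (y), top face 16 mm above the table, with a white back panel hinged across it near the +x end. Origin: on the table under the centre of the plate; +x points level towards the panel.
- plate: The grey base plate itself, 10 mm thick; origin at the centre of its underside, 6 mm above the table; axes as the stand.
- corner (a point): The corner: middle of the hinge line, where the plate's top face meets the inner face of the panel, 85 mm from the stand's origin along +x and 16 mm above the table. Axes as the stand: the square goes here with its x along this x.
- panel_top (a point): Middle of the top edge of the panel's inner face; 100 mm from the hinge line. The panel is 140 mm wide (y), 10 mm thick, with eight drying pegs on its outer side only. Moves with the panel.
- panel (a joint): Lean of the panel, rad: 0 = upright, square to the plate; positive = leaning inwards over the plate; starts at 0.13 to 0.23. A light spring with friction draws it back to about 0.18, so it sags unless held; 2 to 3 N at its top edge brings it upright. No stop at upright: pushed past, it leans outwards (to -0.5). The hinge line itself is firm.
- amber_jar: Bystander: small brown glass jar, 52 mm across, 85 mm high, origin at the centre of its underside.
- beaker: Bystander: glass beaker, 64 mm across, 75 mm high, origin at the centre of its underside.
- folio: Bystander: flat red folio lying on the table, 100 x 170 x 16 mm, origin at the centre of its underside.
Things that resemble listed ones, but are neither listed nor needed, are in the scene too. Of the things shaped like the square, the aluminium one is meant.

How it is judged:
By the outcome, as a careful person would: the job done as asked, in the order asked, and still so for the second after the job is handed in, while the arm keeps its last pose, push and grip.
It also fails if it takes over 42 s, if anything falls off the work surface, if the arm or the gripper's body presses on something with over 40 N, if the wrist force passes 120 N, or if a joint passes its speed limit or range.

### The arm

A 6-joint arm with a two-finger parallel gripper is mounted at the origin on the work surface. World frame = base frame: x ahead of the robot, y to its left, z up, the work surface at z = 0. Lengths are in m, angles in rad, forces in N, time in s.
With the tool pointing down it reaches from about 0.35 to 0.775 m from the base axis. Payload 7.3 kg.
Tool frame: the origin (TCP) lies on the centre line of the jaws, within the pads' length; the fingertips stand 11 mm ahead of it and the grasp point (between the pads) lies 8 mm behind it (ctrl.nose_length is the z of the fingertips in the tool frame, in m); z points along the fingers, y is the direction in which the jaws open and shut (so a half turn about z gives the same grasp; the last joint's range is limited). The gripper opens to 92 mm and grips with 3 to 60 N. Pads are 19 mm wide; open, the fingers measure 130 mm over their backs; the gripper's body (75 mm by 190 mm) begins 47 mm behind the grasp point.
Start: joints at [1.048, 0.342, 1.524, -0, 1.275, -0.146], TCP at [0.193, 0.488, 0.238] pointing down, gripper open.
Joint ranges: [-2.53, 2.53], [-0.77, 2.02], [0.04, 2.7], [-1, 4.14], [0.28, 2.66], [-3.11, 3.11]. Speed limits (rad/s): [2.57, 2.57, 3.14, 3.14, 3.14, 3.14].

### API

Orientations are given as a unit quaternion [w, x, y, z].
In Python, from station import telemetry, vision, ctrl gives the robot as it stands.
- The arm moves only by the tool jog_arm, never from a script. Its argument "commands" is a list of rows, each an object with "linear": the shift along the tool's x, y, z in m, a list of three; "roll": the turn about the tool's z in rad; "hand": the opening, from 0 (shut) to 1 (fully open). In form: [{"linear": [tx, ty, tz], "roll": roll, "hand": hand}, ...]. A call has 1 to 12 rows; each row is the pose to reach, as a shift and turn from the pose measured when the call began, along the tool's axes at that moment; what a row does not reach only later rows make up. A row lasts 1/12 s, in which the tool goes at most 41.7 mm and 7.16 degrees, less where a joint would pass 70% of its speed; a pose out of reach is approached as far as the arm can. A call with a gripper value outside its range is refused whole. The fingers move at their own pace and stop on an object; the grip force is fixed at half the most. Time passes only in rows, so rows that repeat a pose let the fingers close. It gives the time, the measured TCP pose, the force and the opening at its end, in the units of the state.
- telemetry.read_state(): the state, without advancing time (a new reading comes with each control period).
- vision.grab_frame(name): name is "side" or "top" or "wrist"; returns a dict with "image" (400x640x3 uint8, red, green, blue), "fx", "fy", "cx", "cy" (pixels), "dist" ([k1, k2, p1, p2, k3] as OpenCV has them; the pictures are not rectified), "camera_from_world" (4x4, takes a point from world to camera coordinates); the wrist camera has in their place "hand_eye" (4x4, takes a point from camera to tool coordinates, whose origin is the TCP and whose axes are the flange's). Camera axes: x right, y up, looking along -z (the intrinsics and any distortion apply to the point x, -y, -z); pixel columns grow to the right and rows downward; lengths in m; the calibration is good to about 2 mm. A picture is of the moment at which its call begins: read the wrist's pose just before it. There is no depth.
- ctrl.hand_in(): hands the job in, once; it reports no verdict.
The state is a dict: "t": time; "joint_pos": joint angles; "dq": joint speeds; "joint_torque": joint torques, N m; "tool_pos": TCP position; "tcp_rot": TCP orientation; "force": force on the tool from outside, world axes, zero at the start; "moment": the same for the moment, N m; "width": opening from 0.0 (shut) to 1.0 (fully open).
Only numpy, scipy, OpenCV 4.12 (cv2) and the standard library are available. Lean on these libraries where they do the work, as an engineer would, in place of code of your own. Each camera call takes 0.05 s, during which the arm holds its last target. There are 200 camera calls.

## Working session

There is one attempt and no reset: what is moved stays moved. The work goes in short steps, Python scripts to look and compute and a tool call to move; the robot and the scene stay as the last step left them, time stands still between calls to the robot, and variables do not carry over. Pictures are saved under pics/ and viewed, about 8 in all and at most 12, crops included, and the job is handed in when it is done.

Besides the shell and the picture viewer there is one more tool, called by a JSON object that holds its "api" and its "payload". jog_arm: Moves the arm, as the interface text tells. Its arguments: {"type":"object","properties":{"commands":{"type":"array","items":{"type":"object","properties":{"linear":{"type":"array","items":{"type":"number"}},"roll":{"type":"number"},"hand":{"type":"number"}}}}},"required":["commands"]}

```bash
mkdir -p pics; python3 - <<'E'
from station import telemetry, vision, ctrl
import cv2,numpy as np
s=telemetry.read_state();print({k:np.round(v,3) for k,v in s.items()})
for n in("side","top"):
    f=vision.grab_frame(n);cv2.imwrite(f"pics/{n}0.png",f["image"][:,:,::-1])
    print(n,f["fx"],f["fy"],f["cx"],f["cy"],f["dist"],np.round(f["camera_from_world"],4).tolist())
f=vision.grab_frame("wrist");print(np.round(f["hand_eye"],4).tolist(),f["fx"],f["cx"],f["cy"],f["dist"])
E
```

```text
{'t': np.float64(0.0), 'joint_pos': array([ 1.048,  0.343,  1.525, -0.   ,  1.275, -0.146]), 'dq': array([ 0.002, -0.   , -0.   ,  0.001,  0.   ,  0.   ]), 'joint_torque': array([ 1.0000e-03, -4.3124e+01, -2.4423e+01,  7.2000e-02,  5.6000e-02,
       -0.0000e+00]), 'tool_pos': array([0.193, 0.488, 0.237]), 'tcp_rot': array([-0.   ,  0.187,  0.982, -0.001]), 'force': array([ 0.211,  0.083, -0.021]), 'moment': array([-0.012,  0.008, -0.032]), 'width': np.float64(1.0)}
side 418.7459856464132 418.7459856464132 323.9754737063329 197.38184716883663 [-0.08691988  0.          0.          0.          0.        ] [[0.9992, -0.0392, 0.0045, -0.501], [0.0206, 0.6135, 0.7894, -0.1394], [-0.0337, -0.7887, 0.6139, -0.9171], [0.0, 0.0, 0.0, 1.0]]
top 374.4080407003955 374.4080407003955 324.54251816780476 198.34419932859163 [-0.03481736  0.          0.          0.          0.        ] [[0.047, -0.9989, 0.0012, 0.0611], [0.9738, 0.0461, 0.2228, -0.5272], [-0.2226, -0.0093, 0.9749, -0.9264], [0.0, 0.0, 0.0, 1.0]]
[[0.0001, 0.9558, 0.294, 0.0801], [1.0, -0.0, -0.0001, -0.0002], [-0.0001, 0.294, -0.9558, -0.1476], [0.0, 0.0, 0.0, 1.0]] 298.89825930249424 322.135449243827 192.4001122908635 [-0.02427187  0.          0.          0.          0.        ]
```

View pics/top0.png

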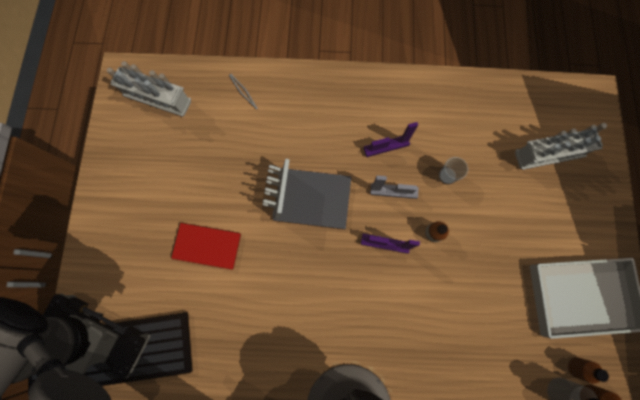

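View pics/side0.png

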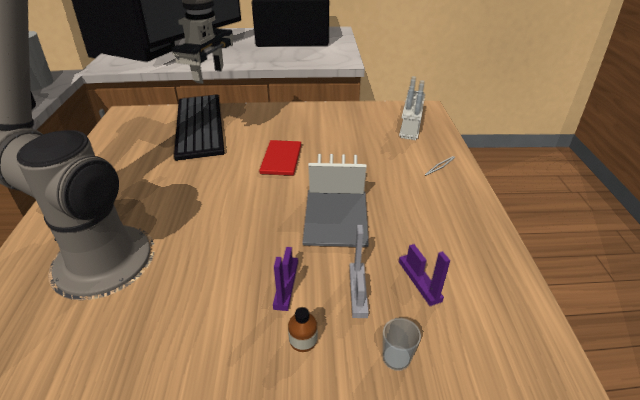

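Top view: aluminium square at (393,188); similar ones are purple at (390,143) and (390,243). Stand is at (313,197) with the panel on its left, jar (438,231), beaker (452,170), folio (206,246). I choose the grey one and check it in a close crop.

```bash
python3 - <<'E'
import cv2,numpy as np
t=cv2.imread("pics/top0.png")[150:240,255:455];s=cv2.imread("pics/side0.png")[145:325,290:450]
a=cv2.resize(t,(800,360),interpolation=cv2.INTER_CUBIC)
cv2.imwrite("pics/ct.png",a)
cv2.imwrite("pics/cs.png",cv2.resize(s,None,fx=3.3,fy=3.3,interpolation=cv2.INTER_CUBIC))
E
```

```text
(no output)
```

View pics/ct.png

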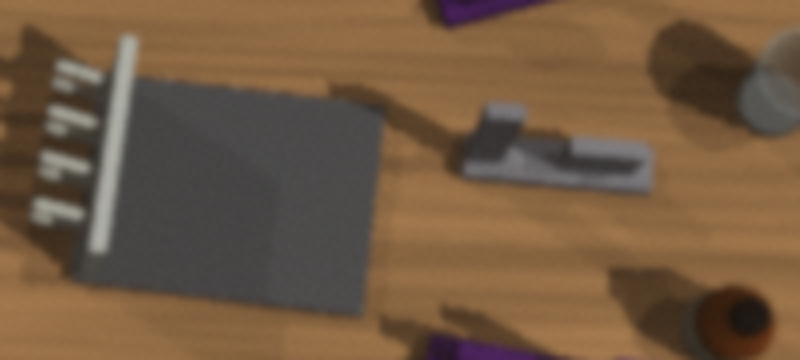

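View pics/cs.png

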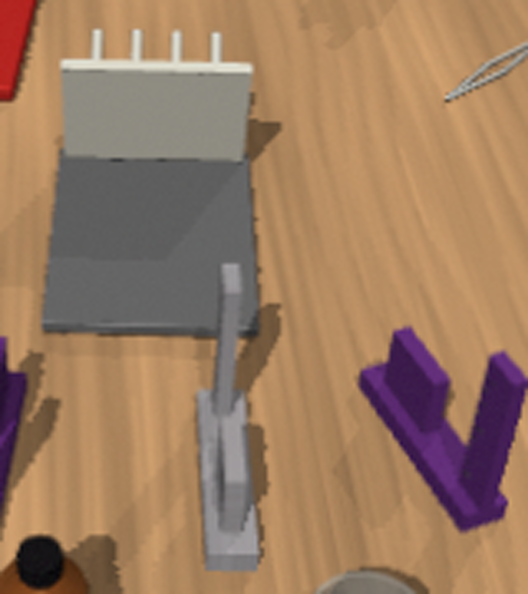

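The crops confirm it: bare grey square, blade towards the stand (side crop (230,270)), rib on the far half (232,480). Next I fit poses with both cameras.

```bash
cat > h.py <<'E'
import cv2,numpy as np
from scipy.optimize import least_squares
from scipy.spatial.transform import Rotation as R
from station import telemetry, vision, ctrl
def proj(f,P,T=None):
    T=f["camera_from_world"] if T is None else T
    P=np.atleast_2d(P)@T[:3,:3].T+T[:3,3]; P=P*[1,-1,-1]
    K=np.array([[f["fx"],0,f["cx"]],[0,f["fy"],f["cy"]],[0,0,1]])
    return cv2.projectPoints(P,np.zeros(3),np.zeros(3),K,np.array(f["dist"],float))[0].reshape(-1,2)
def rz(P,p):
    c,s=np.cos(p[2]),np.sin(p[2]);P=np.array(P,float)
    return np.c_[p[0]+c*P[:,0]-s*P[:,1],p[1]+s*P[:,0]+c*P[:,1],P[:,2]]
def fit(obs,p0,model=rz):
    g=lambda p:np.concatenate([(proj(f,model(P,p),T)-px).ravel() for f,T,P,px in obs])
    r=least_squares(g,p0,loss="soft_l1");return r.x,np.round(g(r.x).reshape(-1,2),1)
def wristT(f,s):
    q=np.array(s["tcp_rot"]);W=np.eye(4);W[:3,:3]=R.from_quat(q[[1,2,3,0]]).as_matrix();W[:3,3]=s["tool_pos"]
    return np.linalg.inv(W@f["hand_eye"])
E
python3 - <<'E'
from h import *
S=vision.grab_frame("side");T=vision.grab_frame("top")
s=lambda a:np.array(a)/3.3+[290,145]
t=lambda a:np.array(a)/4+[255,150]
m=1e-3
# stand x ~ +y world ; stand +y ~ -x world
p,e=fit([(S,None,np.array([[-100,75,16],[-100,-75,16],[85,70,16],[85,-70,16]])*m,s([[43,325],[257,328],[60,157],[246,158]])),
 (T,None,np.array([[-100,-75,16],[-100,75,16]])*m,t([[385,105],[362,313]]))],[.5,.05,1.57])
print("stand",p,e.tolist())
L=lambda P,q:rz(np.c_[.085-.1*np.sin(q)*np.ones(2),P[:,1],(.016+.1*np.cos(q))*np.ones(2)],p)
q,e=fit([(S,None,np.array([[0,.07,0],[0,-.07,0]]),s([[62,66],[252,70]]))],[.18],lambda P,q:L(P,q[0]))
print("lean",q,e.tolist())
q,e=fit([(S,None,np.array([[-65,15,16],[-65,-15,16],[65,15,16],[-65,15,0],[-65,-15,0],[65,0,125]])*m,s([[207,555],[257,555],[198,393],[210,567],[257,568],[231,265]])),
 (T,None,np.array([[65,15,0],[-65,15,0],[-65,-15,16]])*m,t([[463,177],[652,190],[655,150]]))],[.55,-.13,1.57])
print("sq",q,e.tolist())
print("grip",rz([[-.025,0,.045]],q),"corner",rz([[.085,0,.016]],p),"diffyaw",p[2]-q[2])
E
```

```text
stand [0.53463072 0.12001788 1.50056878] [[-1.0, -0.9], [0.8, -0.2], [0.9, 0.3], [-1.6, 1.3], [-0.0, -0.7], [0.1, 0.2]]
lean [0.17628639] [[-0.8, -0.0], [-0.6, -0.0]]
sq [ 0.56742491 -0.10695281  1.52706597] [[0.1, 0.1], [0.7, 0.2], [-0.1, -0.9], [-1.2, 1.6], [0.1, 1.3], [-0.1, -0.2], [-0.4, -0.1], [-1.4, 0.8], [-0.4, -1.0]]
grip [[ 0.566332  -0.1319289  0.045    ]] corner [[0.54059515 0.20480836 0.016     ]] diffyaw -0.02649718945055013
```

{"api": "jog_arm", "payload": {"commands": [{"linear": [-0.28,-0.22,0],"roll": 0.12,"hand": 0.6},{"linear": [-0.28,-0.22,0],"roll": 0.24,"hand": 0.6},{"linear": [-0.28,-0.22,0],"roll": 0.36,"hand": 0.6},{"linear": [-0.28,-0.22,0],"roll": 0.48,"hand": 0.6},{"linear": [-0.28,-0.22,0],"roll": 0.6,"hand": 0.6},{"linear": [-0.4,-0.3,0],"roll": 0.72,"hand": 0.6},{"linear": [-0.5,-0.38,0],"roll": 0.84,"hand": 0.6},{"linear": [-0.574,-0.44,0],"roll": 0.96,"hand": 0.6},{"linear": [-0.574,-0.44,0],"roll": 1.08,"hand": 0.6},{"linear": [-0.574,-0.44,0],"roll": 1.2,"hand": 0.6},{"linear": [-0.574,-0.44,0],"roll": 1.239,"hand": 0.6},{"linear": [-0.574,-0.44,0],"roll": 1.239,"hand": 0.6}]}}

```text
t: 1.25
tool_pos: [0.4503, 0.057, 0.2378]
tcp_rot: [0.0, 0.724, 0.69, -0.0]
force: [0.9, -0.3, -0.3]
width: 0.603
```

{"api": "jog_arm", "payload": {"commands": [{"linear": [-0.183,0.125,0],"roll": 0,"hand": 0.6},{"linear": [-0.183,0.125,0],"roll": 0,"hand": 0.6},{"linear": [-0.183,0.125,0],"roll": 0,"hand": 0.6},{"linear": [-0.183,0.125,0],"roll": 0,"hand": 0.6},{"linear": [-0.183,0.125,0],"roll": 0,"hand": 0.6},{"linear": [-0.183,0.125,0],"roll": 0,"hand": 0.6},{"linear": [-0.183,0.125,0],"roll": 0,"hand": 0.6},{"linear": [-0.183,0.125,0],"roll": 0,"hand": 0.6},{"linear": [-0.183,0.125,0],"roll": 0,"hand": 0.6}]}}

```text
t: 2.0
tool_pos: [0.5658, -0.1307, 0.2377]
tcp_rot: [-0.0, 0.724, 0.69, -0.0]
force: [0.1, 0.3, -0.2]
width: 0.601
```

```bash
python3 - <<'E'
from h import *
s=telemetry.read_state();f=vision.grab_frame("wrist");print(s["tool_pos"],s["tcp_rot"])
T=wristT(f,s);im=f["image"][:,:,::-1].copy()
m=1e-3
P=rz(np.array([[-65,15,16],[-65,-15,16],[65,15,16],[65,-15,16],[-50,6,62],[-50,-6,62],[0,6,62],[0,-6,62],[65,5,125],[65,-5,125],[40,-5,125]])*m,[.56742,-.10695,1.527])
u=proj(f,P,T);print(u.round(1).tolist())
for a in u: cv2.circle(im,tuple(int(v) for v in a),2,(0,255,0),-1)
cv2.imwrite("pics/w1.png",im)
E
```

```text
[ 0.56580156 -0.13074514  0.23766256] [-4.35309136e-04  7.23607912e-01  6.90211099e-01 -1.97650874e-04]
[[311.6, 197.8], [334.7, 197.8], [310.1, 92.7], [335.6, 92.6], [317.9, 197.8], [328.5, 197.8], [317.6, 154.2], [328.6, 154.2], [317.0, 89.2], [329.1, 89.1], [329.0, 120.1]]
```

View pics/w1.png

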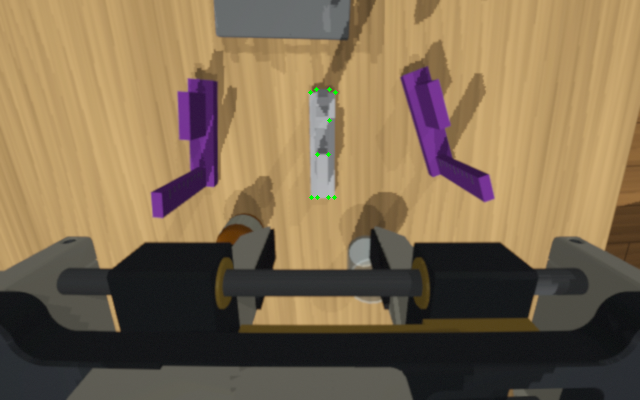

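The wrist view shows the fitted model landing on the aluminium square (310–336, 89–198) within about a pixel. Purple ones are over 130 mm to the side at (205,140) and (435,120), jar and beaker behind. Descend and grip.

{"api": "jog_arm", "payload": {"commands": [{"linear": [-0.001,0,0.035],"roll": 0,"hand": 0.6},{"linear": [-0.001,0,0.07],"roll": 0,"hand": 0.6},{"linear": [-0.001,0,0.105],"roll": 0,"hand": 0.6},{"linear": [-0.001,0,0.135],"roll": 0,"hand": 0.6},{"linear": [-0.001,0,0.16],"roll": 0,"hand": 0.6},{"linear": [-0.001,0,0.18],"roll": 0,"hand": 0.6},{"linear": [-0.001,0,0.192],"roll": 0,"hand": 0.6},{"linear": [-0.001,0,0.2],"roll": 0,"hand": 0.6},{"linear": [-0.001,0,0.2],"roll": 0,"hand": 0.6},{"linear": [-0.001,0,0.2],"roll": 0,"hand": 0.6}]}}

```text
t: 2.88
tool_pos: [0.5658, -0.1307, 0.0386]
tcp_rot: [0.0, 0.723, 0.691, 0.0]
force: [-0.3, 0.1, 1.5]
width: 0.603
```

{"api": "jog_arm", "payload": {"commands": [{"linear": [0,0,0],"roll": 0,"hand": 0.4},{"linear": [0,0,0],"roll": 0,"hand": 0.25},{"linear": [0,0,0],"roll": 0,"hand": 0},{"linear": [0,0,0],"roll": 0,"hand": 0},{"linear": [0,0,0],"roll": 0,"hand": 0},{"linear": [0,0,0],"roll": 0,"hand": 0},{"linear": [0,0,0],"roll": 0,"hand": 0},{"linear": [0,0,0],"roll": 0,"hand": 0}]}}

```text
t: 3.55
tool_pos: [0.5658, -0.1307, 0.0386]
tcp_rot: [-0.0, 0.723, 0.691, -0.0]
force: [-1.4, -0.7, 1.6]
width: 0.127
```

Gripped (0.127 → 11.7 mm ≈ 12 mm). Lift, and carry to about 45 mm short of the corner.

{"api": "jog_arm", "payload": {"commands": [{"linear": [0,0,-0.02],"roll": 0,"hand": 0},{"linear": [0,0,-0.04],"roll": 0,"hand": 0},{"linear": [0.01,0,-0.06],"roll": 0,"hand": 0},{"linear": [0.035,-0.01,-0.06],"roll": 0.01,"hand": 0},{"linear": [0.06,-0.02,-0.06],"roll": 0.024,"hand": 0},{"linear": [0.09,-0.03,-0.06],"roll": 0.024,"hand": 0},{"linear": [0.12,-0.04,-0.06],"roll": 0.024,"hand": 0},{"linear": [0.15,-0.044,-0.06],"roll": 0.024,"hand": 0},{"linear": [0.175,-0.044,-0.06],"roll": 0.024,"hand": 0},{"linear": [0.192,-0.044,-0.06],"roll": 0.024,"hand": 0},{"linear": [0.2,-0.044,-0.06],"roll": 0.024,"hand": 0},{"linear": [0.2,-0.044,-0.06],"roll": 0.024,"hand": 0}]}}

```text
t: 4.55
tool_pos: [0.5306, 0.0724, 0.0983]
tcp_rot: [-0.0, 0.731, 0.683, -0.0]
force: [-0.8, 0.6, -2.5]
width: 0.128
```

```bash
cat > look.py <<'E'
import sys;from h import *
n=sys.argv[1]
s=telemetry.read_state();print({k:np.round(s[k],4).tolist() for k in("t","tool_pos","tcp_rot","force","moment","width")})
q=s["tcp_rot"];yaw=2*np.arctan2(q[2],q[1]);c=np.array([np.cos(yaw),np.sin(yaw)])
o=np.array(s["tool_pos"][:2])+c*(.025-.0012);z=s["tool_pos"][2]-.0386
S=vision.grab_frame("side");W=vision.grab_frame("wrist");m=1e-3
Q=rz(np.array([[-65,15,0],[-65,-15,0],[-65,15,16],[-65,-15,16],[65,15,16],[65,-15,16],[65,5,125],[65,-5,125],[40,5,125],[40,-5,125],[-50,6,62],[0,6,62]])*m,[*o,yaw])+[0,0,z]
p=[.53463,.12002,1.50057]
B=rz(np.array([[-100,75,16],[-100,-75,16],[85,70,16],[85,-70,16]])*m,p)
print("yaw",yaw,"heel in stand",(lambda d:(d@[np.cos(p[2]),np.sin(p[2])],d@[-np.sin(p[2]),np.cos(p[2])]))(o+.065*c-p[:2]),"z",z)
out=[]
for f,T,(x,y,w,h,k) in((S,None,(270,130,130,130,4)),(W,wristT(W,s),(222,0,200,200,2.6))):
    a=f["image"][y:y+h,x:x+w,::-1];a=cv2.resize(a,None,fx=k,fy=k,interpolation=cv2.INTER_CUBIC)
    for P,col in((Q,(0,255,0)),(B,(255,0,255))):
        for u in proj(f,P,T): cv2.circle(a,tuple(int(v) for v in (u-[x,y]+.5)*k),2,col,-1)
    out.append(cv2.resize(a,(400,400)))
cv2.imwrite(f"pics/{n}.png",np.hstack(out))
E
python3 look.py l1
```

```text
{'t': 4.55, 'tool_pos': [0.5306, 0.0724, 0.0983], 'tcp_rot': [-0.0003, 0.7305, 0.6829, -0.0003], 'force': [-0.8483, 0.598, -2.4739], 'moment': [-0.1495, 0.103, -0.0164], 'width': 0.1278}
yaw 1.5034503573784417 heel in stand (np.float64(0.041036982241044725), np.float64(0.0009142848160916432)) z 0.05965935077380768
```

View pics/l1.png

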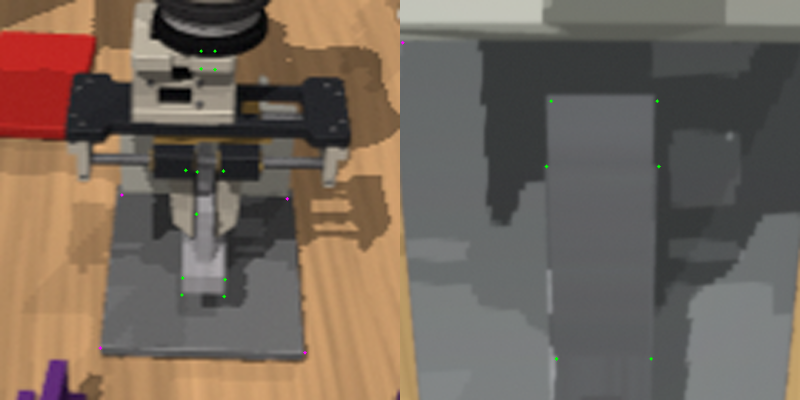

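Wrist view: square's blade top matches the model at (550–657, 98), the panel's top edge is beyond it at row ~40, centred. Lower onto the plate.

{"api": "jog_arm", "payload": {"commands": [{"linear": [0,0,0.012],"roll": 0.003,"hand": 0},{"linear": [0,0,0.024],"roll": 0.003,"hand": 0},{"linear": [0,0,0.032],"roll": 0.003,"hand": 0},{"linear": [0,0,0.037],"roll": 0.003,"hand": 0},{"linear": [0,0,0.04],"roll": 0.003,"hand": 0},{"linear": [0,0,0.042],"roll": 0.003,"hand": 0},{"linear": [0,0,0.042],"roll": 0.003,"hand": 0},{"linear": [0,0,0.042],"roll": 0.003,"hand": 0}]}}

```text
t: 5.32
tool_pos: [0.5311, 0.0703, 0.0566]
tcp_rot: [0.0, 0.732, 0.681, -0.0]
force: [-0.2, -0.4, -2.3]
width: 0.128
```

{"api": "jog_arm", "payload": {"commands": [{"linear": [0,0,0.0005],"roll": 0,"hand": 0},{"linear": [0,0,0.001],"roll": 0,"hand": 0},{"linear": [0,0,0.0015],"roll": 0,"hand": 0},{"linear": [0,0,0.0015],"roll": 0,"hand": 0},{"linear": [0,0,0.0015],"roll": 0,"hand": 0}]}}

```text
t: 5.73
tool_pos: [0.5311, 0.0704, 0.0552]
tcp_rot: [0.0, 0.732, 0.681, -0.0]
force: [0.3, 0.4, -2.8]
width: 0.13
```

{"api": "jog_arm", "payload": {"commands": [{"linear": [0,0,0.0005],"roll": 0,"hand": 0},{"linear": [0,0,0.001],"roll": 0,"hand": 0},{"linear": [0,0,0.001],"roll": 0,"hand": 0},{"linear": [0,0,0.001],"roll": 0,"hand": 0}]}}

```text
t: 6.07
tool_pos: [0.5311, 0.0704, 0.0546]
tcp_rot: [0.0, 0.732, 0.681, -0.0]
force: [-2.5, 0.2, 4.3]
width: 0.129
```

{"api": "jog_arm", "payload": {"commands": [{"linear": [0.005,0,0],"roll": 0,"hand": 0},{"linear": [0.01,0,0],"roll": 0,"hand": 0},{"linear": [0.015,0,0],"roll": 0,"hand": 0},{"linear": [0.02,0,0],"roll": 0,"hand": 0},{"linear": [0.025,0,0],"roll": 0,"hand": 0},{"linear": [0.03,0,0],"roll": 0,"hand": 0},{"linear": [0.034,0,0],"roll": 0,"hand": 0},{"linear": [0.037,0,0],"roll": 0,"hand": 0},{"linear": [0.039,0,0],"roll": 0,"hand": 0},{"linear": [0.04,0,0],"roll": 0,"hand": 0},{"linear": [0.04,0,0],"roll": 0,"hand": 0}]}}

```text
t: 6.98
tool_pos: [0.5341, 0.1106, 0.0546]
tcp_rot: [0.0, 0.732, 0.681, 0.0]
force: [0.8, -0.9, 0.3]
width: 0.128
```

```bash
python3 look.py l2
```

```text
{'t': 6.9833, 'tool_pos': [0.5341, 0.1106, 0.0546], 'tcp_rot': [0.0002, 0.7322, 0.6811, 0.0001], 'force': [0.791, -0.8668, 0.272], 'moment': [-0.2193, 0.0954, 0.0527], 'width': 0.1276}
yaw 1.4985983581319036 heel in stand (np.float64(0.07931478386969343), np.float64(-0.0002729508128069408)) z 0.016005320574606192
```

View pics/l2.png

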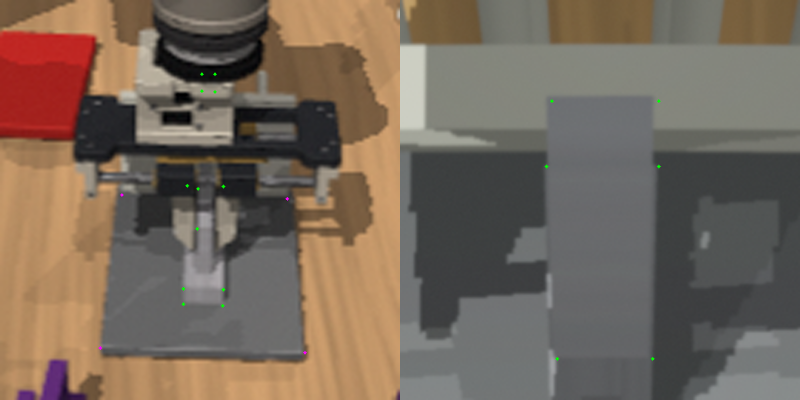

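{"api": "jog_arm", "payload": {"commands": [{"linear": [0.001,0,0.0004],"roll": 0,"hand": 0},{"linear": [0.002,0,0.0004],"roll": 0,"hand": 0},{"linear": [0.003,0,0.0004],"roll": 0,"hand": 0},{"linear": [0.003,0,0.0004],"roll": 0,"hand": 0},{"linear": [0.003,0,0.0004],"roll": 0,"hand": 0}]}}

```text
t: 7.5
tool_pos: [0.5344, 0.1129, 0.0546]
tcp_rot: [0.001, 0.732, 0.681, 0.0]
force: [-2.0, -5.5, 5.4]
width: 0.129
```

{"api": "jog_arm", "payload": {"commands": [{"linear": [0.0005,0,0],"roll": 0,"hand": 0},{"linear": [0.001,0,0],"roll": 0,"hand": 0},{"linear": [0.0015,0,0],"roll": 0,"hand": 0},{"linear": [0.0015,0,0],"roll": 0,"hand": 0}]}}

```text
t: 7.83
tool_pos: [0.5345, 0.1143, 0.0546]
tcp_rot: [0.001, 0.732, 0.681, -0.0]
force: [-1.1, -4.3, 2.9]
width: 0.125
```

{"api": "jog_arm", "payload": {"commands": [{"linear": [0.0005,0,0.0003],"roll": 0,"hand": 0},{"linear": [0.001,0,0.0003],"roll": 0,"hand": 0},{"linear": [0.001,0,0.0003],"roll": 0,"hand": 0},{"linear": [0.001,0,0.0003],"roll": 0,"hand": 0}]}}

```text
t: 8.17
tool_pos: [0.5346, 0.1151, 0.0546]
tcp_rot: [0.001, 0.732, 0.681, -0.0]
force: [-1.4, -5.6, 5.4]
width: 0.133
```

{"api": "jog_arm", "payload": {"commands": [{"linear": [0.0005,0,0],"roll": 0,"hand": 0},{"linear": [0.001,0,0],"roll": 0,"hand": 0},{"linear": [0.001,0,0],"roll": 0,"hand": 0},{"linear": [0.001,0,0],"roll": 0,"hand": 0}]}}

```text
t: 8.5
tool_pos: [0.5346, 0.1152, 0.0547]
tcp_rot: [0.001, 0.732, 0.681, -0.001]
force: [-2.2, -8.4, 3.8]
width: 0.133
```

{"api": "jog_arm", "payload": {"commands": [{"linear": [0.001,0,0.0005],"roll": 0,"hand": 0},{"linear": [0.002,0,0.0005],"roll": 0,"hand": 0},{"linear": [0.002,0,0.0005],"roll": 0,"hand": 0},{"linear": [0.002,0,0.0005],"roll": 0,"hand": 0},{"linear": [0.002,0,0.0005],"roll": 0,"hand": 0}]}}

```text
t: 8.92
tool_pos: [0.5347, 0.1153, 0.0547]
tcp_rot: [0.002, 0.732, 0.681, -0.002]
force: [-3.7, -14.0, 8.0]
width: 0.13
```

```bash
python3 look.py l3; python3 - <<'E'
from h import *
T=vision.grab_frame("top");cv2.imwrite("pics/t3.png",cv2.resize(T["image"][120:250,160:480,::-1],None,fx=2.5,fy=2.5,interpolation=cv2.INTER_CUBIC))
E
```

```text
{'t': 8.9167, 'tool_pos': [0.5347, 0.1153, 0.0547], 'tcp_rot': [0.0019, 0.732, 0.6813, -0.0017], 'force': [-3.7464, -13.9665, 8.0067], 'moment': [-1.9368, 0.5273, 0.0423], 'width': 0.1301}
yaw 1.4989636825031758 heel in stand (np.float64(0.08414310903729896), np.float64(-0.000499692946690066)) z 0.016081640234220845
```

View pics/l3.png

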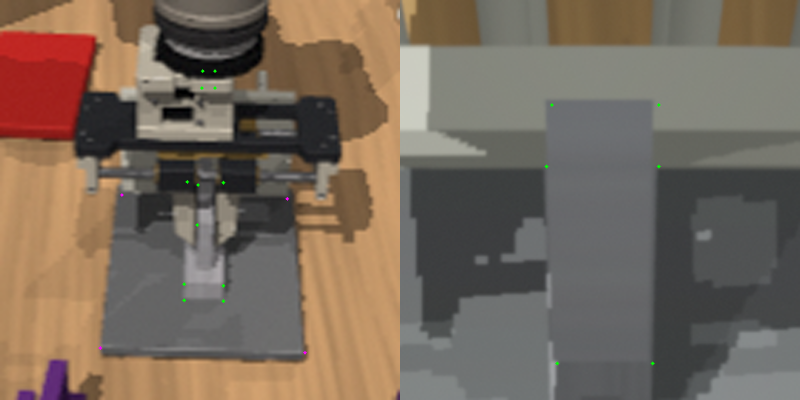

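Blade lies centred against the panel (wrist: blade back at row 100, panel's inner top edge at row 130, hinge line at row 167), and force jumps as at a firm stop. I check the lean and the square's tilt numerically.

```bash
python3 - <<'E'
from h import *
s=telemetry.read_state();f=vision.grab_frame("wrist");T=wristT(f,s)
q=np.array(s["tcp_rot"]);M=R.from_quat(q[[1,2,3,0]]).as_matrix();x=np.array([.0702,.9975,0]);print("tool z",M[:,2].round(4),"pitch along stand x",round(float(M[:,2]@x),4),"roll",round(float(M[:,2]@[-.9975,.0702,0]),4))
g=cv2.cvtColor(f["image"],cv2.COLOR_RGB2GRAY).astype(float)
def edges(c0,c1,r0=10,r1=95):
    p=cv2.GaussianBlur(g[:,c0:c1].mean(1)[:,None],(1,3),0).ravel();d=np.diff(p)
    return [(r+.5,round(d[r],1)) for r in range(r0,r1) if abs(d[r])>2 and abs(d[r])>=abs(d[r-1]) and abs(d[r])>abs(d[r+1])]
for c in((266,276),(280,290),(355,365),(375,385)): print(c,edges(*c))
print("blade",edges(312,332))
p=[.53463,.12002,1.50057]
for lean in(-.04,-.02,0,.02,.04,.1):
    Q=rz([[.085-.1*np.sin(lean)+a*np.cos(lean),y,.016+.1*np.cos(lean)+a*np.sin(lean)] for a in(0,.01) for y in(.03,-.03)]+[[.085,.03,.016],[.085,-.03,.016]],p)
    print(lean,proj(f,Q,T).round(1).tolist())
E
```

```text
tool z [-0.     -0.0052 -1.    ] pitch along stand x -0.0051 roll -0.0003
(266, 276) [(22.5, np.float64(6.2)), (64.5, np.float64(-10.4)), (83.5, np.float64(-12.4))]
(280, 290) [(22.5, np.float64(5.7)), (64.5, np.float64(-10.8)), (83.5, np.float64(-12.3))]
(355, 365) [(22.5, np.float64(8.8)), (64.5, np.float64(-10.6)), (83.5, np.float64(-12.3))]
(375, 385) [(22.5, np.float64(7.5)), (64.5, np.float64(-10.6)), (77.5, np.float64(6.0)), (83.5, np.float64(-15.0))]
blade [(22.5, np.float64(12.8)), (49.5, np.float64(-8.6))]
-0.04 [[208.0, 47.1], [435.7, 46.7], [204.5, 5.0], [439.0, 4.6], [270.8, 82.7], [373.1, 82.5]]
-0.02 [[208.7, 55.3], [435.0, 54.9], [204.9, 13.4], [438.6, 13.0], [270.8, 82.7], [373.1, 82.5]]
0 [[209.5, 63.4], [434.2, 63.0], [205.4, 21.8], [438.1, 21.4], [270.8, 82.7], [373.1, 82.5]]
0.02 [[210.3, 71.4], [433.5, 71.0], [206.0, 30.2], [437.6, 29.8], [270.8, 82.7], [373.1, 82.5]]
0.04 [[211.1, 79.3], [432.6, 78.9], [206.6, 38.6], [437.0, 38.2], [270.8, 82.7], [373.1, 82.5]]
0.1 [[213.9, 102.2], [429.9, 101.8], [208.8, 63.3], [434.9, 62.9], [270.8, 82.7], [373.1, 82.5]]
```

View pics/t3.png

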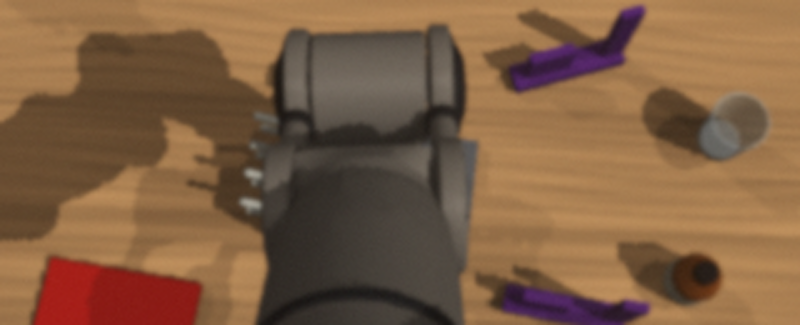

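```bash
python3 -c "
from station import ctrl,telemetry
print(ctrl.hand_in());s=telemetry.read_state();print(s['t'],s['force'],s['width'],s['tool_pos'])"
```

```text
the job is handed in; nothing more can be done
None
the job is handed in; nothing more can be done
```

The aluminium square is standing foot-down on the base plate with its heel pressed into the corner at the middle of the panel, and the panel is upright. I handed the job in at about 9 s with the gripper still holding and pressing.

**Last checks, before hand-in:**
- **Panel:** the lean measured about 0.003 rad from the wrist camera.
- **Heel:** it came out 84.1 mm along the stand's x and 0.5 mm off the middle. The corner is at 85 mm, so this agrees within the 2 mm calibration. Further pushes barely moved it, and the force rose as it would against a firm stop.
- **Foot:** it is at plate height (16.1 mm). The measured push was about 14 N into the corner and 8 N down.
- **Grip:** the opening is about 12 mm, matching the rib.
- **Tilt:** the tool is pitched 0.005 rad under the load. I did not measure the square's own tilt separately from the tool's.
- **Bystanders:** in the final top view the jar and beaker stand where they were. The folio was only partly in that crop and had not visibly moved.

No check failed. The state could not be read after hand-in, so there is no measurement of the final second.

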